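Snug an amplifier module in a screw clamp by feel

TASK

Slide the finned amplifier module along the clamp's bed until it is fully home against the yellow end stop, then wind the red-knobbed crank clockwise until the rubber pad meets the module, and snug it by feel: held firmly, but not crushed. Leave the small parts lying around the clamp where they are, and let go of everything at the end.

Things in the scene. Friction and masses are not known exactly. Their poses are not given: they have to be found in the camera images.
- clamp: Blue C-frame screw clamp bolted to the bench. Origin at bench height exactly below the vertical screw axis; z up, y along the bed towards the end stop. Its column (36 x 40 mm, 150 mm high) stands 67 to 103 mm from the axis on the +x side; an arm 34 mm wide (underside 122, top 150 mm above the bench) runs from it to the screw. The screw carries a crank on top and a black pad below.
- screw_top (a point): Point on the screw axis 150 mm above the bench, at the arm's top (fixed). Steep right-hand thread: winding clockwise seen from above lowers crank, screw and pad together by 20 mm a turn (3.2 mm per radian), 2 turns at most; it starts within a third of a turn of the top. The thread drags, so free winding takes 5.2 N or so along the knob circle (part of it relaxes at a pause), and it stays where left.
- knob (a point): Centre of the lower end of the crank's upright red knob (20 mm diameter, 50 mm tall, spins freely on its pin). It circles the screw axis at 50 mm radius; wound fully up it is 206 mm above the bench, and it sinks as it winds. Under it is the dark crank arm, 18 mm wide, 10 mm thick (its top 1 mm below this point), running to the hub on the axis (28 mm across, top 9 mm above this point).
- spindle (a point): Point on the screw axis 112 mm below the knob's lower end, moving with the screw. The sprung rubber pad below it, 36 mm across, has its underside 7 mm lower, give or take 6 mm, so its gap to the module (11 to 31 mm at first) is not known well enough to count turns. After touch the push at the knob grows 1 N per 16 N of clamping: by 3 N within half to one radian of further turning.
- land (a point): Centre of the flat silver land (80 x 52 mm) on top of the module, 45 mm above its underside, that takes the pad. Snug is 30 to 75 N on it: 2 to 4.7 N more push at the knob than free winding, best about 3 N more. Over 95 N (6 N more) crushes it.
- stop (a point): Middle of the face of the yellow end stop, 31 mm above the bench, 110 mm from the screw axis on the clamp's +y side; the module's end face comes flat against it. The bed is a flat steel plate, top 18 mm above the bench, with side rails (14 mm high above it, 10 mm thick, inside faces 84 mm apart) along the clamp's y from the stop to 210 mm on the other side of the axis, where it is open.
- module: Finned black and silver amplifier module, 80 (x) by 220 (y) by 45 mm tall, 0.45 to 0.9 kg, lying between the rails on the bed. Origin at the centre of its underside; y along the bed. It starts 45 to 85 mm short of the stop; home, its origin is straight below the screw axis. The end away from the stop is a plain flat face to push on.
- driver: Screwdriver, 150 mm, lying on the bench beside the clamp on the robot's side (leave alone). Origin at its middle on the underside.
- hood: Grey connector hood, 40 x 80 x 16 mm, on the bench near the clamp (leave alone). Origin under its centre.
- terminals: Green terminal block, 18 x 50 x 20 mm, on the bench near the clamp (leave alone). Origin under its centre.
- coax: Brass coaxial connector, 22 mm diameter, 34 mm tall, standing on the bench near the clamp (leave alone). Origin under its centre.
- breaker: White circuit breaker, 70 x 18 x 72 mm, standing on the bench beyond the stop (leave alone). Origin under its centre.
- spacer: Steel spacer ring, 40 mm across, 12 mm high, on the bench near the clamp (leave alone). Origin under its centre.
Not all that is in view belongs to the job. Several things have the shape of the clamp; the one meant has the colours described above.

How it is judged:
On the way, in this order (a step that is already met when the one before it is completed fails the run):
1. the module is fully home against the stop, the pad not yet on it (horizontal distance between module and clamp below 0.006 m and angle between the y axis of module and the y axis of clamp, either way round below 0.07 rad and angle between module's own z axis and vertical below 0.06 rad and contact force between clamp and module below 1 N), for 0.2 s.
2. the pad clamps the module snugly (horizontal distance between module and clamp below 0.006 m and angle between the y axis of module and the y axis of clamp, either way round below 0.07 rad and angle between module's own z axis and vertical below 0.06 rad and contact force between clamp and module between 30 and 75 N), for 0.2 s.
At the end, for the whole second after the job is handed in: The module lies flat and at rest between the rails, fully home (its origin within 6 mm of the screw axis, within 0.07 rad of the bed's direction, tilted less than 0.06 rad), and the pad presses on it with 30 to 75 N (all of step 2 and linear speed of module below 0.01 m/s); the robot touches nothing.
It fails at once if the module is crushed (more than 95 N from the clamp) (contact force between clamp and module above 95 N).
It fails at once if a part lying around the clamp is moved more than 30 mm (distance of any of driver, hood, terminals, coax, breaker, spacer from where it was at the start of the episode above 0.03 m).
It also fails if it takes over 72 s, if anything falls off the work surface, if the arm or the gripper's body presses on something with over 40 N, if the wrist force passes 120 N, or if a joint passes its speed limit or range.

ROBOT

A 7-joint arm with a two-finger parallel gripper is mounted at the origin on the work surface. World frame = base frame: x ahead of the robot, y to its left, z up, the work surface at z = 0. Lengths are in m, angles in rad, forces in N, time in s.
With the tool pointing down it reaches from about 0.425 to 0.925 m from the base axis. Payload 6.8 kg.
Tool frame: the origin (TCP) lies on the centre line of the jaws, within the pads' length; the fingertips stand 14 mm ahead of it and the grasp point (between the pads) lies 5 mm behind it (r.tips_ahead is the distance from the TCP to the fingertips, in m); z points along the fingers, y is the line along which they close (so a half turn about z gives the same grasp; the last joint's range is limited). The gripper opens to 85 mm and grips with 20 to 120 N. Pads are 22 mm wide; open, the fingers measure 114 mm over their backs; the gripper's body (76 mm by 85 mm) begins 54 mm behind the grasp point. The pads swing forward as they close: fully open they stand 13 mm farther back than shut.
Start: joints at [-0.108, 0.477, 0.022, 1.555, -0.011, 1.109, -0.083], TCP at [0.675, 0, 0.212] pointing down, gripper open.
Joint ranges: [-2.96, 2.96], [-0.34, 2.1], [-1.41, 1.46], [0.24, 2.44], [-1.37, 4.51], [0.17, 1.92], [-2.96, 2.96]. Speed limits (rad/s): [2.39, 2.39, 3.14, 3.14, 3.14, 3.14, 3.14].

INTERFACE

Orientations are given as a rotation vector (axis times angle).
In Python, from bench import r, eyes gives the robot as it stands.
- The arm moves only by the tool step_arm, never from a script. Its argument "rows" is a list of rows, each a list of 6 numbers: the shift along the world's x, y, z in units of 60 cm (1.0 is 60 cm), then the turn, a rotation vector about the world's x, y, z in units of pi rad (1.0 is pi rad). In form: [[x, y, z, rx, ry, rz], ...]. A call has 1 to 5 rows; each row is the pose to reach, as a shift and turn from the pose commanded when the call began, turning the shorter way round; what a row does not reach only later rows make up. A row lasts 1/12 s, in which the tool goes at most 41.7 mm and 7.16 degrees, less where a joint would pass 70% of its speed; a pose out of reach is approached as far as the arm can. A call with a number of a shift or a turn outside -1 to 1 is refused whole. A call with a gripper value outside its range is refused whole. "jaw" is the closure, from 0 (fully open) to 1 (shut), set as the call begins (left out, the last holds). The fingers move at their own pace and stop on an object; "squeeze" is the grip in N (left out, the last holds). Time passes only in rows, so rows that repeat a pose let the fingers close. It gives the time, the measured TCP pose, the force, the opening and the grip force at its end, in the units of the state.
- r.get_obs(): the state, without advancing time (a new reading comes with each control period).
- eyes.grab_frame(name): name is "scene" or "side" or "wrist"; returns the picture (400x640x3 uint8, red, green, blue); there is no depth.
- eyes.camera_info(name): a dict with "mtx" (3x3 intrinsics, pixels), "extrinsics" (4x4, takes a point from camera to world coordinates); the wrist camera has in their place "tool_from_camera" (4x4, takes a point from camera to tool coordinates, whose origin is the TCP and whose axes are the flange's). Camera axes: x right, y down, z forward; pixel columns grow to the right and rows downward; lengths in m; the calibration is good to about 2 mm. A picture is of the moment at which its call begins: read the wrist's pose just before it. camera_info takes no time and is no camera call.
- r.hand_in(): hands the job in; it is judged then, once.
The state is a dict: "clock": time; "joints": joint angles; "qvel": joint speeds; "tau": joint torques, N m; "tcp_pos": TCP position; "orientation": TCP orientation; "contact_force": force on the tool from outside, world axes, zero at the start; "moment": the same for the moment, N m; "grip_width": finger opening in m; "gripper_force": force on a finger pad.
Only numpy, scipy, OpenCV 4.12 (cv2) and the standard library are available. Lean on these libraries where they do the work, as an engineer would, in place of code of your own. Each camera call takes 0.05 s, during which the arm holds its last target. There are 200 camera calls.

## Working session

There is one attempt and no reset: what is moved stays moved. The work goes in short steps, Python scripts to look and compute and a tool call to move; the robot and the scene stay as the last step left them, time stands still between calls to the robot, and variables do not carry over. Pictures are saved under pics/ and viewed, at most 10 in all, crops included, and the job is handed in when it is done.

Besides the shell and the picture viewer there is one more tool, called after "Request:" as name([rows], argument=value, ...), one row to a line, values as JSON. step_arm: Moves the arm, as the interface text tells. Shifts and turns lie within -1 to 1; 1 stands for 60 cm of shift or pi rad of turn. Its arguments: {"type":"object","properties":{"rows":{"type":"array"},"jaw":{"type":"number"},"squeeze":{"type":"number"}},"required":["rows"]}

```bash
mkdir -p pics
python3 - <<'E'
from bench import r,eyes
import cv2,numpy as np
np.set_printoptions(precision=4,suppress=True)
o=r.get_obs(); print(o)
for n in ["scene","side","wrist"]:
    im=eyes.grab_frame(n); cv2.imwrite(f"pics/{n}0.png",im[:,:,::-1])
    print(n,eyes.camera_info(n))
E
```

```text
{'clock': 0.0, 'joints': array([-0.1081,  0.4778,  0.0223,  1.5564, -0.0115,  1.1093, -0.0831]), 'qvel': array([-0.0011,  0.0003,  0.0017, -0.0004, -0.0019,  0.0011, -0.0009]), 'tau': array([ -0.0005, -59.6444,   1.6077, -28.1195,   0.0124,   0.0094,
         0.    ]), 'tcp_pos': array([ 0.6744, -0.    ,  0.2114]), 'orientation': array([-2.2205, -2.2207,  0.0021]), 'contact_force': array([ 0.077 , -0.2198, -0.0141]), 'moment': array([ 0.0366, -0.0165, -0.0041]), 'gripper_force': 0.0, 'grip_width': 0.085340977043238}
scene {'mtx': array([[387.1607,   0.    , 320.9437],
       [  0.    , 387.1607, 201.7005],
       [  0.    ,   0.    ,   1.    ]]), 'extrinsics': array([[-0.9629,  0.2395, -0.1246,  0.6128],
       [ 0.27  ,  0.8553, -0.4422,  0.4506],
       [ 0.0006, -0.4594, -0.8882,  0.8568],
       [ 0.    ,  0.    ,  0.    ,  1.    ]])}
side {'mtx': array([[381.001 ,   0.    , 327.5336],
       [  0.    , 381.001 , 196.4455],
       [  0.    ,   0.    ,   1.    ]]), 'extrinsics': array([[ 0.929 ,  0.2156, -0.3006,  0.7313],
       [ 0.3696, -0.5065,  0.779 , -0.4706],
       [ 0.0157, -0.8349, -0.5502,  0.5295],
       [ 0.    ,  0.    ,  0.    ,  1.    ]])}
wrist {'mtx': array([[322.3492,   0.    , 321.6873],
       [  0.    , 322.3492, 198.02  ],
       [  0.    ,   0.    ,   1.    ]]), 'tool_from_camera': array([[ 0.0007, -0.9443, -0.3292,  0.0848],
       [ 1.    ,  0.0006,  0.0006,  0.0002],
       [-0.0003, -0.3292,  0.9443, -0.161 ],
       [ 0.    ,  0.    ,  0.    ,  1.    ]])}
```

View pics/scene0.png

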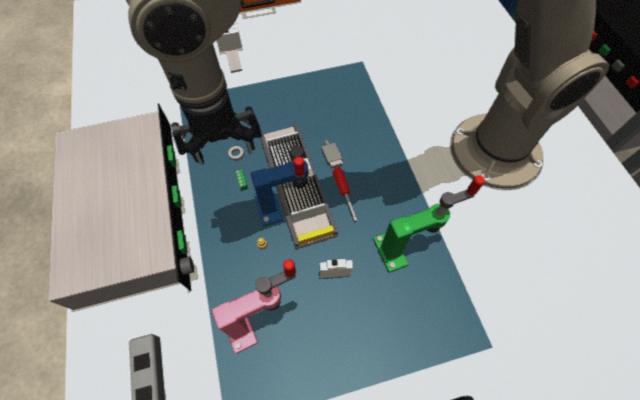

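View pics/side0.png

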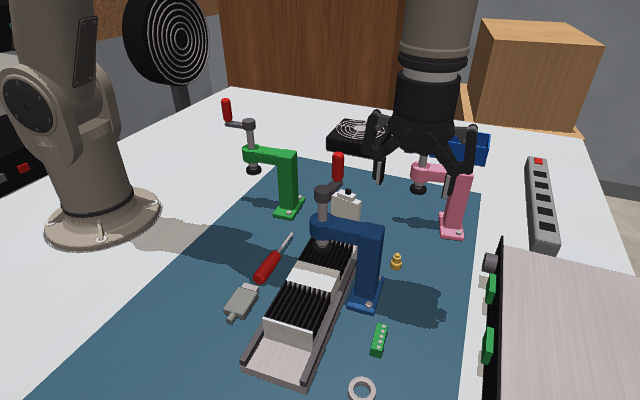

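The scene view shows the blue clamp with its knob at about (299,167), the yellow stop at (316,235), and the bed's open end at (280,135). In the side view, the knob is at (338,166) and the bed's open end at (275,375). The driver and hood are on the robot side, and the terminals, coax and spacer are on the column side. I'll zoom in on both.

```bash
python3 - <<'E'
import cv2,numpy as np
a=cv2.imread("pics/scene0.png")[120:260,230:350]; b=cv2.imread("pics/side0.png")[140:390,220:400]
a=cv2.resize(a,None,fx=3.3,fy=3.3,interpolation=cv2.INTER_CUBIC); b=cv2.resize(b,None,fx=2.2,fy=2.2,interpolation=cv2.INTER_CUBIC)
c=np.zeros((555,800,3),np.uint8); c[:a.shape[0],:a.shape[1]]=a; c[:b.shape[0],400:400+b.shape[1]]=b
cv2.imwrite("pics/zoom0.png",c)
E
cat > h.py <<'E'
import numpy as np,cv2
from bench import r,eyes
from scipy.spatial.transform import Rotation as R
np.set_printoptions(precision=4,suppress=True)
def cam(n):
    i=eyes.camera_info(n)
    if 'extrinsics' in i: T=i['extrinsics']
    else:
        o=r.get_obs(); W=np.eye(4); W[:3,:3]=R.from_rotvec(o['orientation']).as_matrix(); W[:3,3]=o['tcp_pos']; T=W@i['tool_from_camera']
    return i['mtx'],T
def ray(K,T,p):
    d=T[:3,:3]@np.linalg.inv(K)@np.array([p[0],p[1],1.]); return T[:3,3],d/np.linalg.norm(d)
def onz(K,T,p,z):
    o,d=ray(K,T,p); return o+d*(z-o[2])/d[2]
def proj(K,T,P):
    q=np.linalg.inv(T)@np.append(P,1); q=K@q[:3]; return q[:2]/q[2]
def tri(l):
    A=np.zeros((3,3));b=np.zeros(3)
    for (K,T,p) in l:
        o,d=ray(K,T,p); M=np.eye(3)-np.outer(d,d); A+=M; b+=M@o
    return np.linalg.solve(A,b)
E
```

```text
(no output)
```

View pics/zoom0.png

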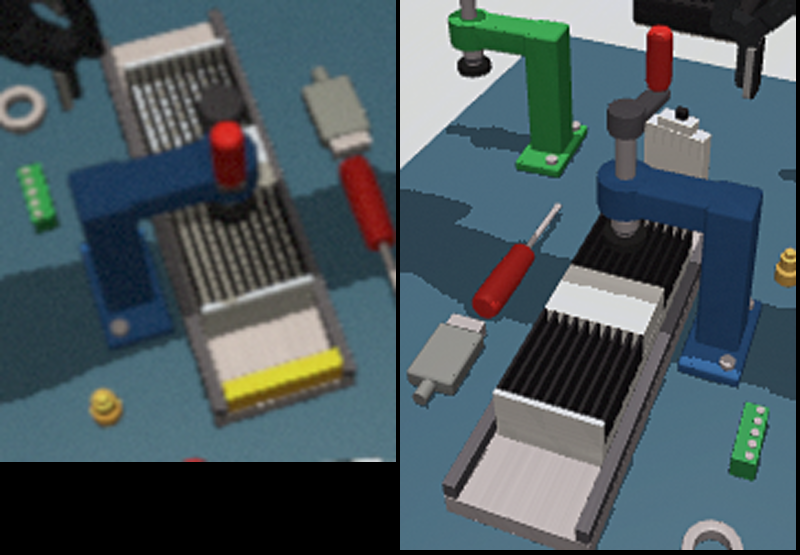

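View pics/wrist0.png

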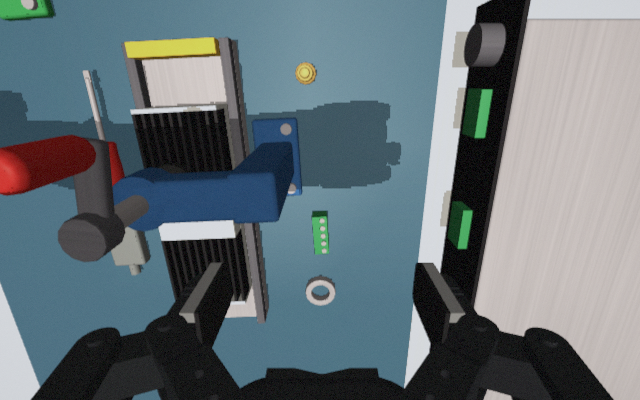

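The wrist view shows the hub top at about (90,238), the stop's top edge at (126–217,43), and the module's stop-side edge at (133,112)–(225,106). The right rail's top runs from (234,40) to (262,320). In the side zoom, the hub top is at (322,189) and the knob at (338,166). I'll triangulate these.

Run:
```python
from h import *
C={n:cam(n) for n in ["scene","side","wrist"]}
hub={"scene":(297.3,151.8),"side":(322.3,188.6),"wrist":(88,239)}
l=[(*C[n],hub[n]) for n in hub]; P=tri(l); print("hub",P,[proj(*C[n],P)-hub[n] for n in hub]); print(tri(l[:2]),tri(l[1:]))
kp={}
for n in ["scene","side"]:
    im=cv2.imread(f"pics/{n}0.png"); hsv=cv2.cvtColor(im,cv2.COLOR_BGR2HSV)
    m=(((hsv[...,0]<8)|(hsv[...,0]>172))&(hsv[...,1]>150)&(hsv[...,2]>60)).astype(np.uint8)
    k,lab,st,ce=cv2.connectedComponentsWithStats(m)
    for i in range(1,k):
        if st[i,4]>30 and np.hypot(*(ce[i]-hub[n]))<40: print(n,ce[i],st[i]); kp[n]=ce[i]
K=tri([(*C[n],kp[n]) for n in kp]); print("knob",K,[proj(*C[n],K)-kp[n] for n in kp])
d=K-P; print("crank dir",d,np.hypot(d[0],d[1]))
w=C["wrist"]; s=C["side"]; sc=C["scene"]
print("rail R outer",onz(*w,(237,40),.032),onz(*w,(266,320),.032))
print("stop top front z.044?",onz(*w,(128,57),.044),onz(*w,(217,53),.044))
print("module front top edge",onz(*w,(133,112),.063),onz(*w,(225,106),.063))
z=lambda u,v:(220+(u-400)/2.2,140+v/2.2)
q=lambda u,v:(230+u/3.3,120+v/3.3)
print("module rear top edge",onz(*s,z(497,392),.063),onz(*s,z(606,428),.063), onz(*sc,q(125,68),.063),onz(*sc,q(222,45),.063))
print("bed rear edge",onz(*s,z(450,500),.018),onz(*s,z(580,540),.018),)
print("scene rail outer R",onz(*sc,q(220,15),.032),onz(*sc,q(348,368),.032),"L",onz(*sc,q(105,55),.032),onz(*sc,q(222,410),.032))
print("stop scene",onz(*sc,q(225,385),.044),onz(*sc,q(340,355),.044))
print("hood",onz(*s,z(447,375),.01),"driver",onz(*s,z(490,305),.01),"term",onz(*s,z(748,440),.01),"spacer",onz(*w,(320,292),.01),"coax",onz(*w,(305,73),.03))
```

```text
hub [0.5388 0.003  0.2061] [array([-1.0307, -0.2187]), array([-0.3371,  0.6678]), array([-4.1943, -2.0406])]
[0.5378 0.0046 0.2065] [0.5406 0.0021 0.2074]
scene [298.7588 165.8059] [294 156  10  21 170]
side [337.5046 165.839 ] [332 151  12  31 323]
knob [0.5456 0.0506 0.2262] [array([-0.5087,  0.2992]), array([-0.6577, -0.2038])]
crank dir [0.0068 0.0476 0.0201] 0.04809595551972875
rail R outer [0.5936 0.1259 0.032 ] [ 0.603  -0.2007  0.032 ]
stop top front z.044? [0.493  0.1099 0.044 ] [0.5768 0.1134 0.044 ]
module front top edge [0.4989 0.0614 0.063 ] [0.5851 0.0669 0.063 ]
module rear top edge [ 0.5113 -0.1544  0.063 ] [ 0.5912 -0.1525  0.063 ] [ 0.5832 -0.147   0.063 ] [ 0.5068 -0.1482  0.063 ]
bed rear edge [ 0.5049 -0.2118  0.018 ] [ 0.5955 -0.2042  0.018 ]
scene rail outer R [ 0.4969 -0.2012  0.032 ] [0.4858 0.1235 0.032 ] L [ 0.5947 -0.1871  0.032 ] [0.5782 0.1301 0.032 ]
stop scene [0.5723 0.1177 0.044 ] [0.4902 0.1175 0.044 ]
hood [ 0.4428 -0.119   0.01  ] driver [ 0.4361 -0.0418  0.01  ] term [ 0.6735 -0.0869  0.01  ] spacer [ 0.6725 -0.1737  0.01  ] coax [0.658  0.0965 0.03  ]
```

Clamp axis is about (0.540, 0.003) with yaw about 0.035 rad. The knob is at (0.546, 0.051), with its lower end at z about 0.198. The module's rear face is at y about -0.151, so it needs roughly a 47 mm push. I'll turn the tool 90° so the camera stays clear of the hub, and move behind the module.

Request:
step_arm([
  [-0.08,-0.12,0,0,0,0.039],
  [-0.12,-0.18,0,0,0,0.078],
  [-0.16,-0.24,0,0,0,0.117],
  [-0.19,-0.29,0,0,0,0.156],
  [-0.214,-0.32,0,0,0,0.195],
], jaw=1)

```text
clock: 0.57
tcp_pos: [0.5581, -0.1749, 0.2122]
orientation: [-1.439, -2.792, 0.001]
contact_force: [1.3, -1.4, 0.3]
grip_width: 0.0255
gripper_force: 0.0
```

Request:
step_arm([
  [0,0,-0.03,0,0,0.039],
  [0,0,-0.06,0,0,0.078],
  [0,0,-0.09,0,0,0.117],
  [0,0,-0.12,0,0,0.156],
  [0,0,-0.15,0,0,0.195],
])

```text
clock: 0.98
tcp_pos: [0.5593, -0.1734, 0.1215]
orientation: [-0.531, -3.096, -0.0]
contact_force: [0.8, -0.6, -0.9]
grip_width: 0.0001
gripper_force: 0.0
```

Request:
step_arm([
  [0,0,0,0,0,0.039],
  [0,0,0,0,0,0.078],
  [0,0,0,0,0,0.11],
  [0,0,0,0,0,0.11],
  [0,0,0,0,0,0.11],
])

```text
clock: 1.4
tcp_pos: [0.5593, -0.1735, 0.1222]
orientation: [-0.006, -3.141, -0.001]
contact_force: [1.1, -0.6, -0.1]
grip_width: -0.0001
gripper_force: 0.0
```

Run:
```python
from h import *
o=r.get_obs(); print(o['clock'],o['tcp_pos'],R.from_rotvec(o['orientation']).as_matrix(),o['contact_force'],o['joints'])
im=np.hstack([cv2.resize(eyes.grab_frame(n)[100:400,150:470],(400,375)) for n in ("side","scene")])
cv2.imwrite("pics/b.png",im[:,:,::-1])
```

```text
1.4 [ 0.5593 -0.1735  0.1222] [[-1.      0.0035 -0.0004]
 [ 0.0035  1.      0.0004]
 [ 0.0004  0.0004 -1.    ]] [ 1.0785 -0.5917 -0.1041] [ 0.39    0.4452 -0.2519  1.8434  0.1404  0.8707  1.6382]
```

View pics/b.png

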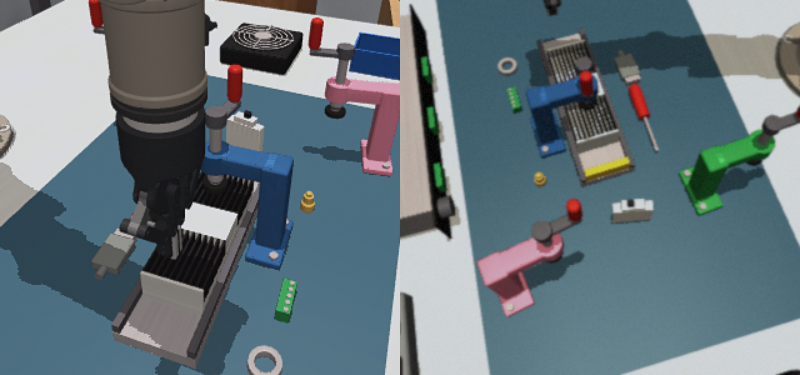

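The side view shows the tool still above the module, a little short of its rear end. The last target wasn't fully reached. I'll back off further in y, then go down behind the rear face.

Request:
step_arm([
  [-0.022,-0.036,0,0,0,0.011],
  [-0.022,-0.036,0,0,0,0.011],
  [-0.022,-0.036,-0.05,0,0,0.011],
  [-0.022,-0.036,-0.1,0,0,0.011],
  [-0.022,-0.036,-0.117,0,0,0.011],
])

```text
clock: 1.92
tcp_pos: [0.5439, -0.1946, 0.049]
orientation: [0.05, -3.136, -0.002]
contact_force: [-1.2, -0.1, -0.3]
grip_width: -0.0002
gripper_force: 0.0
```

Request:
step_arm([
  [0,0.01,0,0,0,0],
  [0,0.02,0,0,0,0],
  [-0.001,0.03,0,0,0,0],
  [-0.001,0.04,0,0,0,0],
  [-0.002,0.045,0,0,0,0],
])

```text
clock: 2.33
tcp_pos: [0.5463, -0.1664, 0.0536]
orientation: [-0.056, 3.139, -0.0]
contact_force: [-0.3, 0.0, 0.3]
grip_width: -0.0001
gripper_force: 0.0
```

Request:
step_arm([
  [0,0.01,0,0,0,0],
  [0,0.02,0,0,0,0],
  [-0.001,0.03,0,0,0,0],
  [-0.001,0.04,0,0,0,0],
  [-0.002,0.045,0,0,0,0],
])

```text
clock: 2.75
tcp_pos: [0.5441, -0.1397, 0.0523]
orientation: [-0.056, 3.141, 0.001]
contact_force: [-0.0, -0.5, 0.5]
grip_width: 0.0001
gripper_force: 0.0
```

Request:
step_arm([
  [0,0.003,0,0,0,0],
  [0,0.006,0,0,0,0],
  [0,0.009,0,0,0,0],
  [0,0.012,0,0,0,0],
  [0,0.015,0,0,0,0],
])

```text
clock: 3.17
tcp_pos: [0.5439, -0.1321, 0.0522]
orientation: [0.053, -3.141, 0.0]
contact_force: [0.1, -0.9, 0.6]
grip_width: 0.0
gripper_force: 0.0
```

Request:
step_arm([
  [0,0.003,0,0,0,0],
  [0,0.006,0,0,0,0],
  [0,0.009,0,0,0,0],
  [0,0.012,0,0,0,0],
  [0,0.015,0,0,0,0],
])

```text
clock: 3.58
tcp_pos: [0.5439, -0.1228, 0.0522]
orientation: [0.054, -3.141, -0.0]
contact_force: [-0.2, 0.3, -0.6]
grip_width: -0.0001
gripper_force: 0.0
```

Run:
```python
from h import *
o=r.get_obs(); print(o['clock'],o['tcp_pos'],o['contact_force'])
a=eyes.grab_frame("side"); b=eyes.grab_frame("scene")
im=np.hstack([cv2.resize(a[140:390,220:400],(400,555)),cv2.resize(b[120:260,230:350],(400,555))])
cv2.imwrite("pics/c.png",im[:,:,::-1])
```

```text
3.5833 [ 0.5439 -0.1228  0.0522] [-0.1677  0.2904 -0.5963]
```

View pics/c.png

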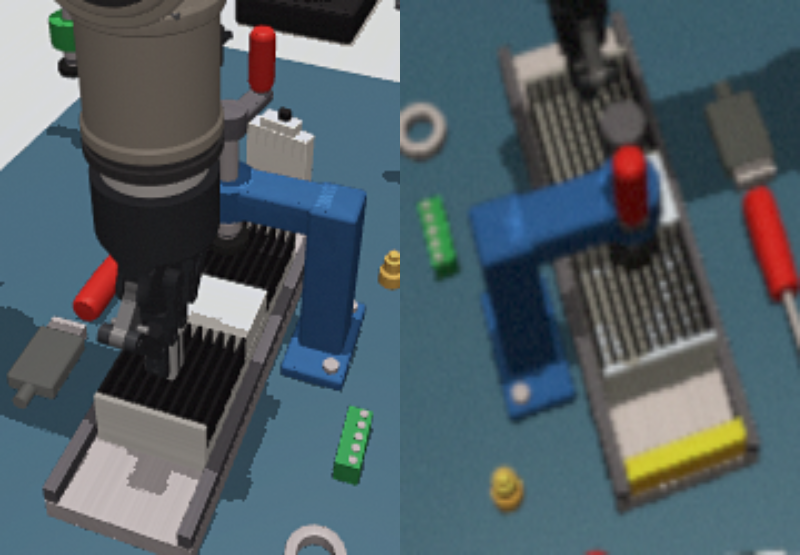

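The side crop shows the fingertips at about (165,375), apparently over the fins and ahead of the rear plate, and the module hasn't moved. I'll check that against the projection.

Run:
```python
from h import *
o=r.get_obs(); p=o['tcp_pos']; s=cam("side"); sc=cam("scene")
for dz in (0,-.014): 
  print(dz,proj(*s,p+[0,0,dz]),proj(*sc,p+[0,0,dz]))
f=lambda u,v:(220+u/2.222,140+v/2.22); g=lambda u,v:(230+u/3.333,120+v/3.964)
print("tip px",f(165,375))
for z in (.063,.05,.018): print("rear top L,R",z,onz(*s,f(97,395),z),onz(*s,f(207,430),z))
print("rear bottom",onz(*s,f(97,430),.018),onz(*s,f(205,465),.018))
print("front top",onz(*sc,g(605,375),.063) if 0 else onz(*sc,g(205,375),.063),onz(*sc,g(315,335),.063))
print("tip at y", [onz(*s,f(165,375),z) for z in (.063,.05,.038)])
```

```text
0 [293.4021 313.7914] [285.6875 147.3939]
-0.014 [293.702  319.7286] [286.1272 150.5942]
tip px (294.25742574257424, 308.9189189189189)
rear top L,R 0.063 [ 0.5105 -0.1542  0.063 ] [ 0.59   -0.1515  0.063 ]
rear top L,R 0.05 [ 0.5044 -0.1454  0.05  ] [ 0.586  -0.1426  0.05  ]
rear top L,R 0.018 [ 0.4892 -0.1237  0.018 ] [ 0.5763 -0.1207  0.018 ]
rear bottom [ 0.5044 -0.1503  0.018 ] [ 0.5862 -0.1469  0.018 ]
front top [0.5747 0.0691 0.063 ] [0.4955 0.0646 0.063 ]
tip at y [array([ 0.5453, -0.1215,  0.063 ]), array([ 0.5402, -0.1118,  0.05  ]), array([ 0.5354, -0.1028,  0.038 ])]
```

Run:
```python
from h import *
a=eyes.grab_frame("side"); b=eyes.grab_frame("wrist")
o=r.get_obs(); print(o['clock'],o['tcp_pos'],o['contact_force'],o['gripper_force'])
im=np.hstack([cv2.resize(a[240:370,230:330],(400,520),interpolation=cv2.INTER_CUBIC),cv2.resize(b,(400,250))[:, :] if 0 else np.vstack([cv2.resize(b,(400,250)),cv2.resize(b[150:400,200:440],(400,270))])])
cv2.imwrite("pics/d.png",im[:,:,::-1])
```

```text
3.7833 [ 0.544  -0.1229  0.0522] [0.0081 0.4002 0.0444] 0.0
```

View pics/d.png

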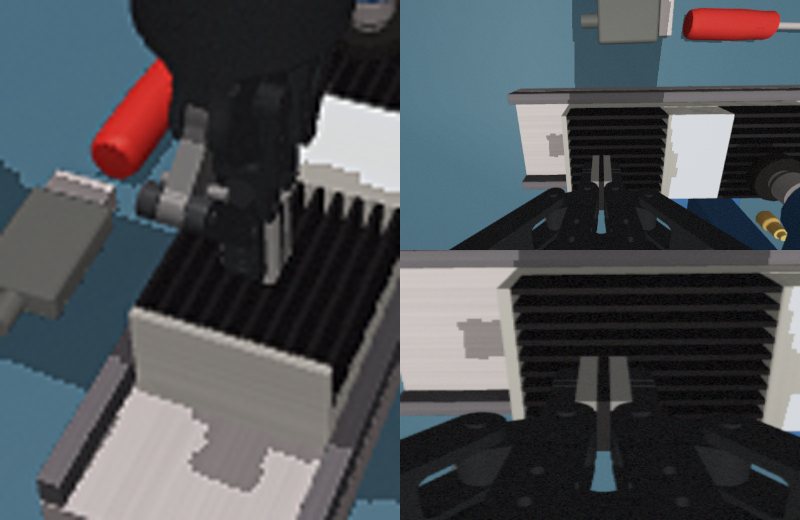

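The fingertips are inside the fin region with no contact force, so at this height nothing on the module resisted them. I'll back straight out, drop the tips to about 6 mm above the bed, and push again while watching the force.

Request:
step_arm([
  [0,-0.03,0,0,0,0],
  [0,-0.06,0,0,0,0],
  [0,-0.09,0,0,0,0],
  [0.002,-0.12,0,0,0,0],
  [0.004,-0.125,0,0,0,0],
])

```text
clock: 4.2
tcp_pos: [0.5458, -0.2023, 0.0522]
orientation: [0.047, -3.141, 0.003]
contact_force: [-0.7, -1.0, 0.6]
grip_width: 0.0001
gripper_force: 0.0
```

Request:
step_arm([
  [0,0,-0.01,0,0,0],
  [0,0,-0.02,0,0,0],
  [0,0,-0.024,0,0,0],
  [0,0,-0.024,0,0,0],
  [0,0,-0.024,0,0,0],
])

```text
clock: 4.62
tcp_pos: [0.5462, -0.1966, 0.0374]
orientation: [0.057, -3.14, -0.001]
contact_force: [0.4, -0.7, 0.1]
grip_width: 0.0
gripper_force: 0.0
```

Request:
step_arm([
  [0,0.01,0,0,0,0],
  [0,0.02,0,0,0,0],
  [0,0.03,0,0,0,0],
  [0,0.04,0,0,0,0],
  [0,0.045,0,0,0,0],
])

```text
clock: 5.03
tcp_pos: [0.5465, -0.1692, 0.038]
orientation: [-0.057, 3.141, 0.001]
contact_force: [0.2, 0.1, 0.7]
grip_width: -0.0001
gripper_force: 0.0
```

Request:
step_arm([
  [0,0.005,0,0,0,0],
  [0,0.01,0,0,0,0],
  [0,0.015,0,0,0,0],
  [0,0.02,0,0,0,0],
  [0,0.025,0,0,0,0],
])

```text
clock: 5.45
tcp_pos: [0.5463, -0.1568, 0.0378]
orientation: [0.053, -3.141, 0.002]
contact_force: [0.1, -3.4, 0.1]
grip_width: -0.0004
gripper_force: 1.4
```

```bash
cat > m.py <<'E'
from h import *
def whites(tag):
    a=eyes.grab_frame("side"); o=r.get_obs()
    cv2.imwrite(f"pics/s_{tag}.png",a[:,:,::-1])
    g=cv2.cvtColor(a,cv2.COLOR_RGB2GRAY)
    m=(a.min(2)>195).astype(np.uint8); m[:,:245]=0; m[:,345:]=0; m[:210]=0; m[330:]=0
    k,l,st,ce=cv2.connectedComponentsWithStats(m)
    for i in range(1,k):
        if st[i,4]>60: print(tag,st[i],ce[i])
    print(o['clock'],o['tcp_pos'],o['contact_force'])
E
python3 - <<'E'
from m import *
whites("e")
E
```

```text
e [304 263  36  28 643] [321.3453 276.3344]
5.5 [ 0.5463 -0.156   0.0378] [ 0.4392 -2.4509 -0.4686]
```

The force is now -3.4 N, so the tips are pushing the module's base. Continuing.

Request:
step_arm([
  [0,0.007,0,0,0,0],
  [0,0.014,0,0,0,0],
  [0,0.021,0,0,0,0],
  [-0.001,0.028,0,0,0,0],
  [-0.001,0.035,0,0,0,0],
])

```text
clock: 5.92
tcp_pos: [0.5456, -0.1346, 0.0378]
orientation: [0.054, -3.141, 0.0]
contact_force: [-1.1, -2.7, -0.8]
grip_width: -0.0002
gripper_force: 1.5
```

Run:
```python
from m import *
whites("f")
```

```text
f [309 262  32  19 357] [324.7591 271.7451]
5.9667 [ 0.5457 -0.1332  0.0378] [ 0.0966 -1.0934  0.2813]
```

Request:
step_arm([
  [0,0.005,0,0,0,0],
  [0,0.01,0,0,0,0],
  [0,0.015,0,0,0,0],
  [-0.001,0.02,0,0,0,0],
  [-0.001,0.025,0,0,0,0],
])

```text
clock: 6.38
tcp_pos: [0.545, -0.1197, 0.0378]
orientation: [0.054, -3.141, 0.0]
contact_force: [0.2, -2.8, -0.2]
grip_width: -0.0004
gripper_force: 1.5
```

Request:
step_arm([
  [0,0.002,0,0,0,0],
  [0,0.004,0,0,0,0],
  [0,0.006,0,0,0,0],
  [0,0.008,0,0,0,0],
  [0,0.01,0,0,0,0],
])

```text
clock: 6.8
tcp_pos: [0.5452, -0.1144, 0.0378]
orientation: [-0.054, 3.141, -0.001]
contact_force: [1.5, -8.1, -0.5]
grip_width: 0.0002
gripper_force: 3.8
```

Run:
```python
from m import *
whites("g")
b=eyes.grab_frame("scene")[:,:,::-1]; a=cv2.imread("pics/s_g.png")
cv2.imwrite("pics/g.png",np.hstack([cv2.resize(a[140:390,220:400],(400,555)),cv2.resize(b[120:260,230:350],(400,555))]))
```

```text
g [314 264  27   9  97] [328.7526 268.1443]
6.85 [ 0.5452 -0.1145  0.0378] [ 0.4284 -4.5243 -1.0809]
```

View pics/g.png

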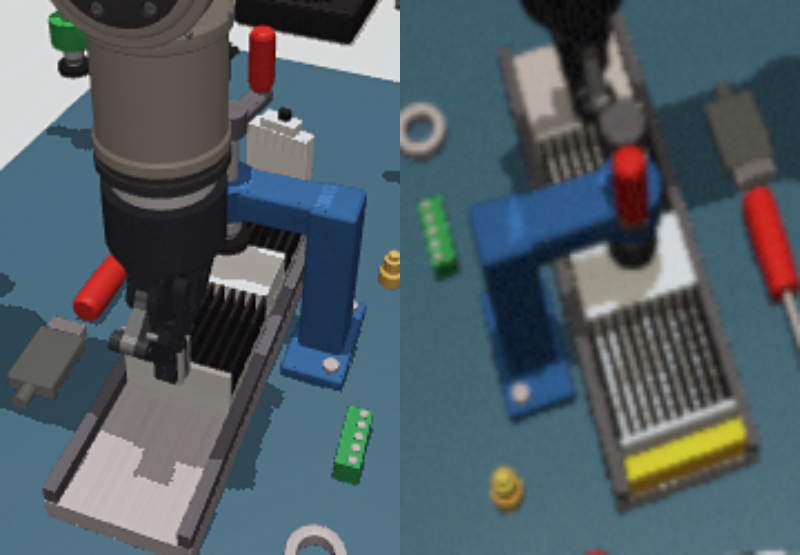

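The module's front edge is now beside the yellow stop, at about (680,435) in the crop, and the force is rising. I'll push gently once more to confirm it's seated.

Request:
step_arm([
  [0,0.001,0,0,0,0],
  [0,0.002,0,0,0,0],
  [0,0.003,0,0,0,0],
  [0,0.004,0,0,0,0],
  [0,0.005,0,0,0,0],
])

```text
clock: 7.32
tcp_pos: [0.5456, -0.1142, 0.038]
orientation: [-0.051, 3.14, -0.005]
contact_force: [1.4, -12.2, -1.6]
grip_width: -0.0001
gripper_force: 6.0
```

Run:
```python
from m import *
whites("h")
sc=cam("scene"); g=lambda u,v:(230+u/3.333,120+v/3.964)
print(onz(*sc,g(225,443),.063),onz(*sc,g(335,403),.063))
```

```text
h [314 264  28   9  98] [328.9082 268.1122]
7.3667 [ 0.5456 -0.1143  0.038 ] [  1.6842 -10.5437  -1.0366]
[0.5718 0.1137 0.063 ] [0.4944 0.1098 0.063 ]
```

The TCP stopped at y = -0.114 while the force rose to 12 N, so the module is seated. I'll retreat, rise, and go above the knob.

Request:
step_arm([
  [0,-0.04,0,0,0,0],
  [0,-0.06,0,0,0,0],
  [0,-0.06,0.07,0,0,0],
  [0,-0.06,0.14,0,0,0],
  [0,-0.06,0.2,0,0,0],
])

```text
clock: 7.78
tcp_pos: [0.5449, -0.1462, 0.1592]
orientation: [0.054, -3.14, -0.003]
contact_force: [1.3, -0.2, 0.1]
grip_width: -0.0
gripper_force: 0.0
```

Request:
step_arm([
  [0,0,0.06,0,0,-0.011],
  [0,0,0.12,0,0,-0.011],
  [0,0,0.18,0,0,-0.011],
  [0,0,0.23,0,0,-0.011],
  [0,0.04,0.23,0,0,-0.011],
], jaw=0.5)

```text
clock: 8.2
tcp_pos: [0.548, -0.1274, 0.3026]
orientation: [0.011, 3.131, -0.005]
contact_force: [1.5, 0.1, 0.6]
grip_width: 0.0423
gripper_force: 0.0
```

Request:
step_arm([
  [0,0.05,0,0,0,0],
  [0,0.1,0,0,0,0],
  [0,0.1,0,0,0,0],
  [0,0.1,0,0,0,0],
  [0,0.1,0,0,0,0],
])

```text
clock: 8.62
tcp_pos: [0.5449, -0.063, 0.2956]
orientation: [0.0, -3.141, -0.0]
contact_force: [-0.3, -1.4, -0.2]
grip_width: 0.0427
gripper_force: 0.0
```

```bash
cat > k.py <<'E'
from h import *
def red(n,hint=None,rad=60,save=None):
    T=cam(n); im=eyes.grab_frame(n)[:,:,::-1]
    if save: cv2.imwrite(save,im)
    hsv=cv2.cvtColor(np.ascontiguousarray(im),cv2.COLOR_BGR2HSV)
    m=(((hsv[...,0]<8)|(hsv[...,0]>172))&(hsv[...,1]>150)&(hsv[...,2]>60)).astype(np.uint8)
    k,l,st,ce=cv2.connectedComponentsWithStats(m); out=[]
    for i in range(1,k):
        if st[i,4]>30 and (hint is None or np.hypot(*(ce[i]-hint))<rad): out.append((ce[i],st[i]))
    return T,out,im
E
python3 - <<'E'
from k import *
o=r.get_obs(); print(o['clock'],o['tcp_pos'],o['orientation'],o['grip_width'])
L=[]
for n,h in (("scene",(298.7,165.8)),("side",(337.5,165.8))):
    T,out,im=red(n,h,30); print(n,out); L.append((*T,out[0][0]))
print("knob c",tri(L))
T,out,im=red("wrist",None,save="pics/w2.png")
for c,s in out: print("wrist",c,s)
E
```

```text
8.6167 [ 0.5449 -0.063   0.2956] [ 0.0002 -3.1411 -0.0001] 0.04269070700645963
scene [(array([298.716 , 165.7633]), array([294, 157,  10,  20, 169], dtype=int32))]
side [(array([337.5202, 165.8505]), array([332, 151,  12,  31, 321], dtype=int32))]
knob c [0.5457 0.0505 0.2263]
wrist [362.7171  61.2796] [ 334   51   60   22 1184]
wrist [475.3741 204.5498] [ 451  184   49   42 1235]
```

View pics/w2.png

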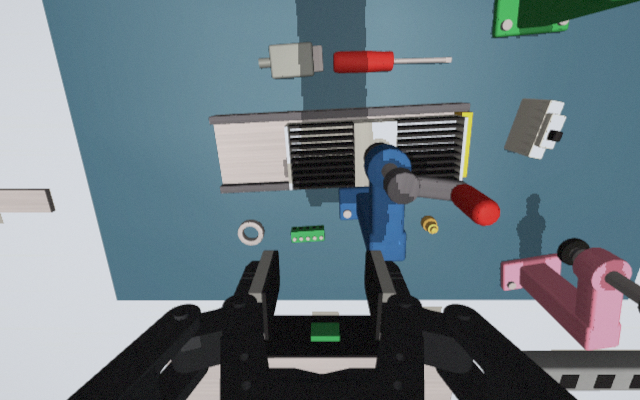

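The wrist view shows the module's end touching the yellow stop at (463,145). The hub is at (401,184) and the knob's top at (485,212). Refining with all three views:

Run:
```python
from h import *
S,C,W=cam("side"),cam("scene"),cam("wrist")
k=[(*C,(298.72,165.76)),(*S,(337.52,165.85)),(*W,(475.4,204.5))]
P=tri(k); print("knob",P,[proj(K,T,P)-p for K,T,p in k])
h=[(*C,(297.3,151.8)),(*S,(322.3,188.6)),(*W,(401,184))]
H=tri(h); print("hub",H,[proj(K,T,H)-p for K,T,p in h])
print("knob top wrist at z",onz(*W,(486,212),.25), "hub w",onz(*W,(401,184),.208))
# pad underside vs land from initial side image
```

```text
knob [0.5456 0.0513 0.2267] [array([-0.3825,  0.5398]), array([-0.5036, -0.6704]), array([-1.3874, -0.1423])]
hub [0.5373 0.0025 0.2053] [array([-0.3107, -0.3355]), array([-1.349 ,  0.9935]), array([2.9412, 1.735 ])]
knob top wrist at z [0.5426 0.0487 0.25  ] hub w [ 0.535  -0.0006  0.208 ]
```

Request:
step_arm([
  [0,0.065,0,0,0,0],
  [0,0.13,0,0,0,0],
  [0.001,0.19,0,0,0,0],
  [0.001,0.19,0,0,0,0],
  [0.001,0.19,0,0,0,0],
], jaw=0.56)

```text
clock: 9.18
tcp_pos: [0.5457, 0.0529, 0.2958]
orientation: [0.005, -3.141, -0.001]
contact_force: [-0.1, -0.1, 0.1]
grip_width: 0.0377
gripper_force: 0.0
```

Run:
```python
from k import *
o=r.get_obs(); print(o['clock'],o['tcp_pos'],o['grip_width'])
T,out,im=red("wrist")
for c,s in out: print(c,s)
P=np.array([.5455,.051,.25]); print("pred top",proj(*T,P),"bottom",proj(*T,P-[0,0,.05]),"mid",proj(*T,P-[0,0,.025]))
```

```text
9.1833 [0.5457 0.0529 0.2958] 0.037726542018940545
[269.4567  60.5164] [ 240   50   60   22 1189]
[318.8445 204.1152] [306 184  26  41 868]
[559.2477 282.5116] [ 530  258   59   49 1417]
pred top [319.1034 215.0598] bottom [319.5699 192.4949] mid [319.359  202.6973]
```

Request:
step_arm([
  [0,-0.003,-0.05,0,0,0],
  [0,-0.003,-0.1,0,0,0],
  [0,-0.003,-0.116,0,0,0],
  [0,-0.003,-0.116,0,0,0],
  [0,-0.003,-0.116,0,0,0],
])

```text
clock: 9.65
tcp_pos: [0.546, 0.048, 0.2266]
orientation: [-0.003, -3.141, 0.0]
contact_force: [0.1, 0.4, 0.1]
grip_width: 0.0376
gripper_force: 0.0
```

Request:
step_arm([
  [0,0,0,0,0,0],
  [0,0,0,0,0,0],
  [0,0,0,0,0,0],
  [0,0,0,0,0,0],
  [0,0,0,0,0,0],
], jaw=1, squeeze=60)

```text
clock: 10.07
tcp_pos: [0.5471, 0.0511, 0.2282]
orientation: [-0.002, 3.138, 0.003]
contact_force: [0.4, 5.4, 6.8]
grip_width: 0.0119
gripper_force: 55.9
```

Request:
step_arm([
  [0,0,0,0,0,0],
  [0,0,0,0,0,0],
])

```text
clock: 10.23
tcp_pos: [0.5471, 0.0511, 0.2282]
orientation: [-0.002, 3.138, 0.003]
contact_force: [0.7, 5.8, 6.8]
grip_width: 0.0118
gripper_force: 55.9
```

Run:
```python
from k import *
o=r.get_obs(); print(o['clock'],o['tcp_pos'],o['orientation'],o['grip_width'],o['contact_force'],o['moment'],o['gripper_force'])
for n,h in (("scene",(298.7,165.8)),("side",(337.5,165.8)),("wrist",(319,204))):
    T,out,im=red(n,h,60); cv2.imwrite(f"pics/k_{n}.png",im); print(n,out)
```

```text
10.2333 [0.5471 0.0511 0.2282] [-0.0016  3.1377  0.0034] 0.011837179500835748 [0.6687 5.7552 6.7823] [ 1.1668  0.0199 -0.0011] 55.89687274055905
scene [(array([299.3375, 170.825 ]), array([295, 166,   9,  11,  80], dtype=int32)), (array([340.6181, 180.6102]), array([333, 167,  17,  29, 254], dtype=int32))]
side [(array([337.3455, 169.2642]), array([332, 158,  12,  24, 246], dtype=int32))]
wrist [(array([322.0713, 242.9552]), array([ 305,  212,   35,   64, 1698], dtype=int32))]
```

Run:
```python
import cv2,numpy as np
a=cv2.imread("pics/k_side.png")[110:230,280:400]; b=cv2.imread("pics/k_wrist.png")[130:400,210:430]; 
cv2.imwrite("pics/k.png",np.hstack([cv2.resize(a,(400,400),interpolation=cv2.INTER_CUBIC),cv2.resize(b,(400,490))[:400]]))
```

```text
(no output)
```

View pics/k.png

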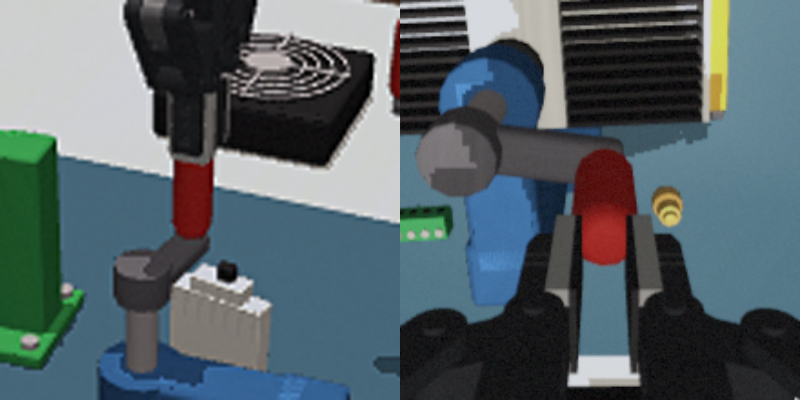

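The side crop shows the pads holding only the top of the knob, with the pad bottoms at row 157 or so and the knob running down to row 181. So the tips stand higher than I assumed, which also explains the first push. I'll quantify that.

Run:
```python
from h import *
print(r.tips_ahead, [a for a in dir(r) if a[0]!='_'])
S=cam("side")
for z in np.arange(.19,.262,.006): print(round(z,3),proj(*S,[.546,.051,z]))
```

```text
0.014 ['Unreachable', 'get_obs', 'hand_in', 'tips_ahead']
0.19 [336.5346 184.2713]
0.196 [336.6361 181.2525]
0.202 [336.7387 178.2026]
0.208 [336.8424 175.1211]
0.214 [336.9471 172.0077]
0.22 [337.0529 168.8617]
0.226 [337.1599 165.6827]
0.232 [337.2679 162.4702]
0.238 [337.3771 159.2236]
0.244 [337.4875 155.9424]
0.25 [337.5991 152.626 ]
0.256 [337.7118 149.2738]
0.262 [337.8258 145.8853]
```

Both observations agree: the real tips are about 11 mm behind the reported TCP, so roughly 25 mm higher than the stated geometry gives. I'll open, lower about 22 mm while watching force, and regrip.

Request:
step_arm([
  [0,0,0,0,0,0],
  [0,0,0,0,0,0],
  [0,0,0,0,0,0],
  [0,0,-0.01,0,0,0],
  [0,0,-0.016,0,0,0],
], jaw=0.6)

```text
clock: 10.8
tcp_pos: [0.5455, 0.0485, 0.2158]
orientation: [-0.001, -3.141, 0.001]
contact_force: [-0.8, -0.2, 0.1]
grip_width: 0.0346
gripper_force: 0.0
```

Request:
step_arm([
  [0,0,-0.004,0,0,0],
  [0,0,-0.008,0,0,0],
  [0,0,-0.012,0,0,0],
  [0,0,-0.016,0,0,0],
  [0,0,-0.018,0,0,0],
])

```text
clock: 11.22
tcp_pos: [0.5456, 0.0492, 0.2054]
orientation: [-0.0, -3.141, 0.0]
contact_force: [0.1, 0.1, 0.5]
grip_width: 0.0341
gripper_force: 0.0
```

Request:
step_arm([
  [0,0,0,0,0,0],
  [0,0,0,0,0,0],
  [0,0,0,0,0,0],
  [0,0,0,0,0,0],
  [0,0,0,0,0,0],
], jaw=1, squeeze=60)

```text
clock: 11.63
tcp_pos: [0.5459, 0.0512, 0.2061]
orientation: [-0.002, 3.141, 0.003]
contact_force: [0.1, 5.2, -0.8]
grip_width: 0.018
gripper_force: 58.7
```

Run:
```python
from k import *
o=r.get_obs(); print(o['clock'],o['tcp_pos'],o['orientation'],o['grip_width'],o['contact_force'],o['moment'],o['gripper_force'])
for n,h in (("side",(337.5,165.8)),("scene",(298.7,165.8))):
    T,out,im=red(n,h,30); cv2.imwrite(f"pics/k2_{n}.png",im); print(n,out)
```

```text
11.6333 [0.5459 0.0512 0.2061] [-0.0022  3.1408  0.0033] 0.01797100295451804 [ 0.0614  5.1915 -0.8047] [1.1126 0.0059 0.0646] 58.710714548360556
side [(array([337.9661, 173.8051]), array([332, 155,  12,  27, 118], dtype=int32))]
scene []
```

The jaws are now properly on the knob (18 mm opening, 59 N). I'll add a small planning helper and start winding.

```bash
cat > w.py <<'E'
# usage: w.py phi_now_cmd dphi(deg) ... ; state file holds commanded pos, centre, phi
import sys,json
from h import *
f="st.json"
def load(): return json.load(open(f))
def save(s): json.dump(s,open(f,"w"))
def report(s):
    o=r.get_obs(); C=np.array(s["C"]); d=o['tcp_pos'][:2]-C; ph=np.arctan2(d[1],d[0])
    t=np.array([np.sin(ph),-np.cos(ph)]); e=d/np.linalg.norm(d); F=o['contact_force']
    print(f"clk {o['clock']:.2f} phi {np.degrees(ph):.1f} rad {np.linalg.norm(d)*1e3:.1f} z {o['tcp_pos'][2]:.4f} drag {-F[:2]@t:.2f} radialF {F[:2]@e:.2f} Fz {F[2]:.2f} grip {o['grip_width']:.4f} {o['gripper_force']:.0f}")
def plan(s,steps):
    # steps: list of dphi in degrees cumulative (clockwise positive)
    C=np.array(s["C"]); rows=[]
    for a in steps:
        ph=np.radians(s["phi"]-a)
        P=np.array([C[0]+.05*np.cos(ph),C[1]+.05*np.sin(ph),s["z"]-.0032*np.radians(a)])
        rows.append(np.round((P-s["cmd"])/.6,3).tolist()+[0,0,0])
    s["cmd"]=(np.array(s["cmd"])+.6*np.array(rows[-1][:3])).tolist(); s["phi"]-=steps[-1]; s["z"]-=.0032*np.radians(steps[-1])
    print(rows); return s
if __name__=="__main__":
    s=load(); report(s)
    if len(sys.argv)>1: save(plan(s,[float(x) for x in sys.argv[1:]]))
E
python3 - <<'E'
from w import *
save(dict(C=[.5384,.0018],phi=81.4,z=.2056,cmd=[.5456,.0490,.2056]))
E
python3 w.py 8 20 32 44 56
```

```text
clk 11.73 phi 81.3 rad 49.9 z 0.2061 drag 0.61 radialF 5.28 Fz -0.87 grip 0.0181 59
[[0.012, 0.001, -0.001, 0, 0, 0], [0.028, -0.006, -0.002, 0, 0, 0], [0.042, -0.015, -0.003, 0, 0, 0], [0.054, -0.028, -0.004, 0, 0, 0], [0.063, -0.043, -0.005, 0, 0, 0]]
```

Request:
step_arm([
  [0.012,0.001,-0.001,0,0,0],
  [0.028,-0.006,-0.002,0,0,0],
  [0.042,-0.015,-0.003,0,0,0],
  [0.054,-0.028,-0.004,0,0,0],
  [0.063,-0.043,-0.005,0,0,0],
])

```text
clock: 12.15
tcp_pos: [0.5841, 0.0244, 0.2029]
orientation: [-0.002, 3.141, 0.002]
contact_force: [-1.8, 3.9, 1.5]
grip_width: 0.0176
gripper_force: 58.9
```

```bash
python3 w.py 12 24 36 48 60
```

```text
clk 12.15 phi 26.3 rad 51.0 z 0.2029 drag 4.35 radialF 0.09 Fz 1.48 grip 0.0176 59
[[0.006, -0.016, -0.001, 0, 0, 0], [0.008, -0.034, -0.002, 0, 0, 0], [0.007, -0.051, -0.004, 0, 0, 0], [0.002, -0.068, -0.005, 0, 0, 0], [-0.006, -0.083, -0.006, 0, 0, 0]]
```

Request:
step_arm([
  [0.006,-0.016,-0.001,0,0,0],
  [0.008,-0.034,-0.002,0,0,0],
  [0.007,-0.051,-0.004,0,0,0],
  [0.002,-0.068,-0.005,0,0,0],
  [-0.006,-0.083,-0.006,0,0,0],
])

```text
clock: 12.57
tcp_pos: [0.5808, -0.0266, 0.1995]
orientation: [0.0, 3.14, 0.002]
contact_force: [0.8, 5.2, 1.3]
grip_width: 0.0181
gripper_force: 58.9
```

```bash
python3 w.py 12 24 36 48 60
```

```text
clk 12.57 phi -33.8 rad 51.1 z 0.1995 drag 4.81 radialF -2.23 Fz 1.34 grip 0.0181 59
[[-0.012, -0.013, -0.001, 0, 0, 0], [-0.026, -0.024, -0.002, 0, 0, 0], [-0.041, -0.031, -0.003, 0, 0, 0], [-0.058, -0.035, -0.004, 0, 0, 0], [-0.076, -0.036, -0.005, 0, 0, 0]]
```

```bash
python3 - <<'E'
from w import *
s=load(); s["cmd"]=(np.array(s["cmd"])-.6*np.array([-.076,-.036,-.005])).tolist(); s["C"]=[.5395,.0018]
d=np.array(s["cmd"][:2])-s["C"]; s["phi"]=float(np.degrees(np.arctan2(d[1],d[0]))); s["z"]=s["cmd"][2]; print(s); save(s)
E
python3 w.py 12 24 36 48 60
```

```text
{'C': [0.5395, 0.0018], 'phi': -35.17291355078417, 'z': 0.199, 'cmd': [0.5797999999999999, -0.026599999999999995, 0.199]}
clk 12.57 phi -34.5 rad 50.2 z 0.1995 drag 4.79 radialF -2.28 Fz 1.34 grip 0.0181 59
[[-0.011, -0.014, -0.001, 0, 0, 0], [-0.024, -0.024, -0.002, 0, 0, 0], [-0.04, -0.032, -0.003, 0, 0, 0], [-0.057, -0.035, -0.004, 0, 0, 0], [-0.075, -0.036, -0.006, 0, 0, 0]]
```

Request:
step_arm([
  [-0.011,-0.014,-0.001,0,0,0],
  [-0.024,-0.024,-0.002,0,0,0],
  [-0.04,-0.032,-0.003,0,0,0],
  [-0.057,-0.035,-0.004,0,0,0],
  [-0.075,-0.036,-0.006,0,0,0],
])

```text
clock: 12.98
tcp_pos: [0.5362, -0.0484, 0.1961]
orientation: [0.001, 3.138, 0.001]
contact_force: [5.0, 5.7, 1.7]
grip_width: 0.0181
gripper_force: 59.1
```

```bash
python3 w.py 7 14 21 28 35
```

```text
clk 12.98 phi -93.8 rad 50.3 z 0.1961 drag 4.62 radialF -6.01 Fz 1.73 grip 0.0181 59
[[-0.01, 0.002, -0.0, 0, 0, 0], [-0.02, 0.005, -0.001, 0, 0, 0], [-0.029, 0.009, -0.002, 0, 0, 0], [-0.038, 0.014, -0.002, 0, 0, 0], [-0.046, 0.02, -0.003, 0, 0, 0]]
```

```bash
cat > u.py <<'E'
from w import *
import sys
# undo last planned row (3 numbers) and recentre
a=[float(x) for x in sys.argv[1:6]]
s=load(); s["cmd"]=(np.array(s["cmd"])-.6*np.array(a[:3])).tolist(); s["C"]=a[3:5]
d=np.array(s["cmd"][:2])-s["C"]; s["phi"]=float(np.degrees(np.arctan2(d[1],d[0]))); s["z"]=s["cmd"][2]; save(s)
E
python3 u.py -0.046 0.02 -0.003 .5395 .0027; python3 w.py 7 14 21 28 35
```

```text
clk 12.98 phi -93.7 rad 51.2 z 0.1961 drag 4.63 radialF -6.01 Fz 1.73 grip 0.0181 59
[[-0.01, 0.003, -0.001, 0, 0, 0], [-0.02, 0.006, -0.001, 0, 0, 0], [-0.029, 0.01, -0.002, 0, 0, 0], [-0.038, 0.015, -0.003, 0, 0, 0], [-0.046, 0.021, -0.003, 0, 0, 0]]
```

Request:
step_arm([
  [-0.01,0.003,-0.001,0,0,0],
  [-0.02,0.006,-0.001,0,0,0],
  [-0.029,0.01,-0.002,0,0,0],
  [-0.038,0.015,-0.003,0,0,0],
  [-0.046,0.021,-0.003,0,0,0],
])

```text
clock: 13.4
tcp_pos: [0.5086, -0.0376, 0.1943]
orientation: [0.003, 3.138, -0.003]
contact_force: [4.8, -0.6, -2.0]
grip_width: 0.0178
gripper_force: 58.7
```

```bash
python3 w.py 7 14 21 28 35
```

```text
clk 13.40 phi -127.5 rad 50.8 z 0.1943 drag 4.19 radialF -2.44 Fz -1.99 grip 0.0178 59
[[-0.007, 0.007, -0.001, 0, 0, 0], [-0.014, 0.015, -0.002, 0, 0, 0], [-0.019, 0.024, -0.002, 0, 0, 0], [-0.024, 0.033, -0.003, 0, 0, 0], [-0.027, 0.043, -0.004, 0, 0, 0]]
```

Request:
step_arm([
  [-0.007,0.007,-0.001,0,0,0],
  [-0.014,0.015,-0.002,0,0,0],
  [-0.019,0.024,-0.002,0,0,0],
  [-0.024,0.033,-0.003,0,0,0],
  [-0.027,0.043,-0.004,0,0,0],
])

```text
clock: 13.82
tcp_pos: [0.4909, -0.0105, 0.1919]
orientation: [0.002, 3.141, -0.002]
contact_force: [-0.0, -4.1, 9.2]
grip_width: 0.0177
gripper_force: 60.0
```

```bash
python3 w.py 7 14 21 28 35
```

```text
clk 13.82 phi -164.8 rad 50.3 z 0.1919 drag 3.91 radialF 1.10 Fz 9.24 grip 0.0177 60
[[-0.002, 0.01, -0.0, 0, 0, 0], [-0.002, 0.02, -0.001, 0, 0, 0], [-0.002, 0.03, -0.001, 0, 0, 0], [-0.0, 0.04, -0.002, 0, 0, 0], [0.003, 0.05, -0.003, 0, 0, 0]]
```

```bash
python3 - <<'E'
from w import *
s=load(); s["cmd"]=(np.array(s["cmd"])-.6*np.array([.003,.05,-.003])).tolist(); s["phi"]+=35; s["z"]+=.0032*np.radians(35); print(s)
s["z"]=.1922; save(s)
E
python3 w.py 7 14 21 28 35
```

```text
{'C': [0.5395, 0.0027], 'phi': -165.27561309642635, 'z': np.float64(0.1914904624755327), 'cmd': [0.4909999999999999, -0.009799999999999996, 0.1912]}
clk 13.82 phi -164.8 rad 50.3 z 0.1919 drag 3.91 radialF 1.10 Fz 9.24 grip 0.0177 60
[[-0.002, 0.01, 0.001, 0, 0, 0], [-0.002, 0.02, 0.0, 0, 0, 0], [-0.002, 0.03, -0.0, 0, 0, 0], [-0.0, 0.04, -0.001, 0, 0, 0], [0.003, 0.05, -0.002, 0, 0, 0]]
```

Request:
step_arm([
  [-0.002,0.01,0.001,0,0,0],
  [-0.002,0.02,0.0,0,0,0],
  [-0.002,0.03,0.0,0,0,0],
  [0.0,0.04,-0.001,0,0,0],
  [0.003,0.05,-0.002,0,0,0],
])

```text
clock: 14.23
tcp_pos: [0.4925, 0.0197, 0.1901]
orientation: [-0.001, -3.141, 0.003]
contact_force: [1.6, -5.7, 4.5]
grip_width: 0.0177
gripper_force: 60.0
```

```bash
python3 w.py 7 14 21 28 35
```

```text
clk 14.23 phi 160.1 rad 49.9 z 0.1901 drag 4.85 radialF -3.45 Fz 4.49 grip 0.0177 60
[[0.004, 0.009, -0.0, 0, 0, 0], [0.009, 0.018, -0.001, 0, 0, 0], [0.015, 0.026, -0.002, 0, 0, 0], [0.022, 0.033, -0.002, 0, 0, 0], [0.03, 0.039, -0.003, 0, 0, 0]]
```

Request:
step_arm([
  [0.004,0.009,0.0,0,0,0],
  [0.009,0.018,-0.001,0,0,0],
  [0.015,0.026,-0.002,0,0,0],
  [0.022,0.033,-0.002,0,0,0],
  [0.03,0.039,-0.003,0,0,0],
])

```text
clock: 14.65
tcp_pos: [0.51, 0.0425, 0.1882]
orientation: [-0.002, -3.139, 0.004]
contact_force: [-0.8, -5.8, 6.9]
grip_width: 0.0177
gripper_force: 60.3
```

```bash
python3 w.py 7 14 21 28 35
```

```text
clk 14.65 phi 126.5 rad 49.5 z 0.1882 drag 4.10 radialF -4.13 Fz 6.92 grip 0.0177 60
[[0.009, 0.006, -0.001, 0, 0, 0], [0.018, 0.01, -0.001, 0, 0, 0], [0.028, 0.013, -0.002, 0, 0, 0], [0.038, 0.015, -0.002, 0, 0, 0], [0.048, 0.015, -0.003, 0, 0, 0]]
```

Request:
step_arm([
  [0.009,0.006,-0.001,0,0,0],
  [0.018,0.01,-0.001,0,0,0],
  [0.028,0.013,-0.002,0,0,0],
  [0.038,0.015,-0.002,0,0,0],
  [0.048,0.015,-0.003,0,0,0],
])

```text
clock: 15.07
tcp_pos: [0.5379, 0.052, 0.1863]
orientation: [-0.001, -3.137, 0.004]
contact_force: [-4.4, -4.5, 8.5]
grip_width: 0.0181
gripper_force: 60.5
```

```bash
python3 -c "
from w import *
s=load(); s['z']+=.0008; save(s)"; python3 w.py 7 14 21 28 35
```

```text
clk 15.07 phi 91.9 rad 49.3 z 0.1863 drag 4.50 radialF -4.37 Fz 8.46 grip 0.0181 60
[[0.01, -0.001, 0.001, 0, 0, 0], [0.02, -0.002, -0.0, 0, 0, 0], [0.03, -0.006, -0.001, 0, 0, 0], [0.039, -0.01, -0.001, 0, 0, 0], [0.048, -0.015, -0.002, 0, 0, 0]]
```

Request:
step_arm([
  [0.01,-0.001,0.001,0,0,0],
  [0.02,-0.002,0.0,0,0,0],
  [0.03,-0.006,-0.001,0,0,0],
  [0.039,-0.01,-0.001,0,0,0],
  [0.048,-0.015,-0.002,0,0,0],
])

```text
clock: 15.48
tcp_pos: [0.5656, 0.0446, 0.1845]
orientation: [0.002, -3.135, 0.0]
contact_force: [-5.7, -1.1, 6.1]
grip_width: 0.018
gripper_force: 60.2
```

```bash
python3 w.py 7 14 21 28 35
```

```text
clk 15.48 phi 58.1 rad 49.4 z 0.1845 drag 4.24 radialF -3.98 Fz 6.13 grip 0.0180 60
[[0.008, -0.007, -0.001, 0, 0, 0], [0.015, -0.014, -0.001, 0, 0, 0], [0.021, -0.022, -0.002, 0, 0, 0], [0.026, -0.031, -0.003, 0, 0, 0], [0.03, -0.04, -0.003, 0, 0, 0]]
```

Request:
step_arm([
  [0.008,-0.007,-0.001,0,0,0],
  [0.015,-0.014,-0.001,0,0,0],
  [0.021,-0.022,-0.002,0,0,0],
  [0.026,-0.031,-0.003,0,0,0],
  [0.03,-0.04,-0.003,0,0,0],
])

```text
clock: 15.9
tcp_pos: [0.5844, 0.0236, 0.1829]
orientation: [0.004, -3.137, -0.006]
contact_force: [-3.2, 6.1, 1.6]
grip_width: 0.0177
gripper_force: 59.7
```

```bash
python3 w.py 6 12 18 24 30
```

```text
clk 15.90 phi 25.0 rad 49.5 z 0.1829 drag 6.90 radialF -0.31 Fz 1.63 grip 0.0177 60
[[0.003, -0.008, -0.001, 0, 0, 0], [0.004, -0.017, -0.001, 0, 0, 0], [0.005, -0.026, -0.002, 0, 0, 0], [0.005, -0.034, -0.003, 0, 0, 0], [0.004, -0.043, -0.003, 0, 0, 0]]
```

The drag jumped to 6.9 N against a free mean of about 4.4 N. The pad has touched, at about +2.5 N or 40 N of clamping. One small extra increment should reach the middle of the band.

```bash
python3 - <<'E'
from w import *
s=load(); s["cmd"]=(np.array(s["cmd"])-.6*np.array([.004,-.043,-.003])).tolist(); s["phi"]+=30; s["z"]+=.0032*np.radians(30); save(s)
print(s["phi"],s["cmd"],r.get_obs()['tcp_pos'])
E
python3 w.py 5
```

```text
-340.27561309642635 [0.5864, 0.0196, 0.1834] [0.5844 0.0236 0.1829]
clk 15.90 phi 25.0 rad 49.5 z 0.1829 drag 6.90 radialF -0.31 Fz 1.63 grip 0.0177 60
[[0.002, -0.007, -0.001, 0, 0, 0]]
```

Request:
step_arm([
  [0.001,-0.003,0,0,0,0],
  [0.002,-0.007,-0.001,0,0,0],
])

```text
clock: 16.07
tcp_pos: [0.586, 0.0201, 0.1826]
orientation: [0.005, -3.138, -0.007]
contact_force: [-2.1, 7.2, 6.0]
grip_width: 0.0179
gripper_force: 60.2
```

```bash
python3 w.py
```

```text
clk 16.07 phi 20.5 rad 49.7 z 0.1826 drag 7.49 radialF 0.61 Fz 5.96 grip 0.0179 60
```

Drag is now 7.5 N, about +3.1 N or roughly 49 N of clamping. I'll stop winding, move the command back to where the knob is so no push remains, then open and rise.

Request:
step_arm([
  [-0.002,0.006,0.001,0,0,0],
  [-0.002,0.006,0.001,0,0,0],
  [-0.002,0.006,0.001,0,0,0],
])

```text
clock: 16.32
tcp_pos: [0.5856, 0.0207, 0.1829]
orientation: [0.002, -3.14, -0.002]
contact_force: [0.6, 2.5, -2.6]
grip_width: 0.018
gripper_force: 59.3
```

```bash
python3 w.py
```

```text
clk 16.32 phi 21.3 rad 49.5 z 0.1829 drag 2.12 radialF 1.49 Fz -2.58 grip 0.0180 59
```

Request:
step_arm([
  [0,0,0,0,0,0],
  [0,0,0,0,0,0],
  [0,0,0,0,0,0],
  [0,0,0.02,0,0,0],
  [0,0,0.06,0,0,0],
], jaw=0.56)

```text
clock: 16.73
tcp_pos: [0.5845, 0.0186, 0.218]
orientation: [-0.001, -3.136, 0.001]
contact_force: [0.4, -0.6, -0.1]
grip_width: 0.0376
gripper_force: 0.0
```

Request:
step_arm([
  [0,0,0.05,0,0,0],
  [0,0,0.1,0,0,0],
  [0,0,0.15,0,0,0],
  [0,0,0.15,0,0,0],
  [0,0,0.15,0,0,0],
])

```text
clock: 17.15
tcp_pos: [0.5877, 0.0193, 0.3128]
orientation: [0.001, 3.136, 0.0]
contact_force: [-0.2, -0.3, -0.8]
grip_width: 0.0376
gripper_force: 0.0
```

Run:
```python
from k import *
o=r.get_obs(); print(o['clock'],o['tcp_pos'],o['contact_force'],o['qvel'].round(3))
T,out,im=red("wrist",save="pics/end_w.png")
for c,s in out: print(c,s)
P=np.array([.5862,.0205,.2263-.0235]); print(proj(*T,P), "phi20.5 pred")
W=np.array([.5395+.05*np.cos(np.radians(15)),.0027+.05*np.sin(np.radians(15)),.2028]); print(proj(*T,W))
```

```text
17.15 [0.5877 0.0193 0.3128] [-0.2282 -0.3282 -0.815 ] [-0.001  0.033  0.006  0.063  0.004 -0.015 -0.002]
[296.3726  24.071 ] [ 267   13   60   23 1240]
[323.5342 184.3746] [313 168  23  33 614]
[599.8603 223.7966] [ 567  204   66   41 1475]
[323.2526 185.353 ] phi20.5 pred
[317.7261 187.0852]
```

The knob stayed where I left it and the gripper is clear of everything, so I'm handing in.

```bash
python3 -c "
from bench import r
print(r.hand_in())"
```

```text
the job is handed in; nothing more can be done
None
```

I handed the job in at about 17 s, but no verdict came back: the module is home against the stop, the pad is clamped at an estimated 40–50 N (judged from the push at the knob), and the gripper is clear of everything.

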